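# Return a slide case through the self-closing flap

### The job

Push the grey slide case along the bench with the fingertips, in through the self-closing flap of the return tray, far enough that it lies wholly inside; then draw the fingers out so that the flap swings fully shut behind it. Only push the case: do not grip it or lift it, keep it flat on the bench, and leave the other things on the bench where they stand.

Things in the scene. Friction and masses are not known exactly. Their poses are not given: they have to be found in the camera images.
- tray: Return tray: aluminium open-topped pen fixed on the bench (the bench is its floor). Origin: doorway centre, on the bench; x leads straight in, y to the left looking in, z up. Inside x 0 to 0.246, y -0.065 to 0.065. Walls 6 mm thick, 45 mm high. Doorway 85 mm wide, open above, no sill or lintel; hinge pin at x 0.006, y 0.046, 56 mm high.
- flap (a joint): Steel flap 82 x 36 x 3 mm across the doorway, 4 mm above the bench, on a near-upright pin at the doorway's left end; the pin leans 7 degrees, so its weight swings it shut in under 1 s. 0 = shut, grows inward to 1.6 rad; no outward swing. Under 1 N opens it. Its free end sweeps 91 mm deep into the tray (rising up to 15 mm): what stands in the sweep keeps it open.
- case_mid (a point): Centre, 17 mm above the bench, of the slide case: plain grey closed plastic box, 80 mm long (x), 60 wide (y), 34 high (z), about 140 g, paper patch on its lid. Loose, flat on the bench outside the tray, centre 120 to 200 mm before the doorway and 45 to 85 mm left of the line through it (tray y positive), up to 0.4 rad askew. Slides when pushed.
- dish: Closed clear round dish, 90 mm across, 18 mm high; stands loose beside the tray, not part of the job. Origin at the centre of its underside.
- objective: Small steel microscope objective standing on end, 34 mm across, 46 mm high; stands loose beside the tray, not part of the job. Origin at the centre of its underside.
- oil: Small amber dropper bottle, 30 mm across, 58 mm high; stands loose beside the tray, not part of the job. Origin at the centre of its underside.
- coverbox: Small square white plastic box, 28 x 28 x 20 mm; stands loose beside the tray, not part of the job. Origin at the centre of its underside.
- jar: Glass jar with white cap, 56 mm across, 60 mm high; stands loose beside the tray, not part of the job. Origin at the centre of its underside.
- filter: Flat dark round metal filter holder, 42 mm across, 8 mm high; stands loose beside the tray, not part of the job. Origin at the centre of its underside.
There are look-alikes about, which are no part of the job. Of the things that look like the part that bears case_mid, the larger one is meant.

How it is judged:
On the way, in this order (a step that is already met when the one before it is completed fails the run):
1. the flap is pushed open with the case in the doorway (value of joint flap above 0.35 rad and x of case_mid in the frame of tray between -0.04 and 0.08 m and y of case_mid in the frame of tray between -0.05 and 0.05 m), for 0.05 s.
2. the case is past the doorway (x of case_mid in the frame of tray above 0.1 m), for 0.1 s.
At the end, for the whole second after the job is handed in: The slide case lies flat on the bench wholly inside the tray, and the flap hangs still and shut behind it (within 0.08 rad) (value of joint flap below 0.08 rad and velocity of joint flap between -0.1 and 0.1 rad/s and x of case_mid in the frame of tray between 0.06 and 0.225 m and y of case_mid in the frame of tray between -0.045 and 0.045 m and height (world z) of case_mid below 0.022 m and angle between case_mid's own z axis and vertical below 0.08 rad); the robot touches nothing.
It fails at once if the case is lifted (more than 8 mm off the bench) or tipped (more than 0.25 rad) (height (world z) of case_mid above 0.026 m or angle between case_mid's own z axis and vertical above 0.25 rad).
It fails at once if the case is taken between the fingers (the grasp point inside the case) (x of the grasp point in the frame of case_mid between -0.036 and 0.036 m and y of the grasp point in the frame of case_mid between -0.026 and 0.026 m and z of the grasp point in the frame of case_mid below 0.017 m).
It fails at once if one of the other things on the bench is moved by more than 20 mm (distance of any of dish, objective, oil, coverbox, jar, filter from where it was at the start of the episode above 0.02 m).
It also fails if it takes over 54 s, if anything falls off the work surface, if the arm or the gripper's body presses on something with over 40 N, if the wrist force passes 120 N, or if a joint passes its speed limit or range.

### The arm

A 7-joint arm with a two-finger parallel gripper is mounted at the origin on the work surface. World frame = base frame: x ahead of the robot, y to its left, z up, the work surface at z = 0. Lengths are in m, angles in rad, forces in N, time in s.
With the tool pointing down it reaches from about 0.4 to 0.875 m from the base axis. Payload 19.3 kg.
Tool frame: the origin (TCP) lies at the very end of the fingers, on their centre line; the grasp point (between the pads) lies 19 mm behind it; z points along the fingers, y is the direction in which the jaws open and shut (so a half turn about z gives the same grasp; the last joint's range is limited). The gripper opens to 85 mm and grips with 20 to 120 N. Pads are 22 mm wide; open, the fingers measure 114 mm over their backs; the gripper's body (76 mm by 85 mm) begins 54 mm behind the grasp point. The pads swing forward as they close: fully open they stand 13 mm farther back than shut.
Start: joints at [-1.286, 0.521, -0.036, 1.599, 0.021, 1.021, -0.113], TCP at [0.217, 0.586, 0.231] pointing down, gripper open.
Joint ranges: [-2.91, 2.91], [-0.3, 2.13], [-1.5, 1.42], [0.17, 2.43], [-1.26, 4.41], [0.16, 1.93], [-2.52, 2.52]. Speed limits (rad/s): [1.89, 1.89, 2.39, 2.39, 3.01, 3.01, 3.01].

### API

Orientations are given as [roll, pitch, yaw] about the fixed x, y, z axes, in that order (R = Rz(yaw) Ry(pitch) Rx(roll)).
In Python, from workcell import bot, grab_frame, calibration, workorder gives the robot as it stands.
- The arm moves only by the tool move_arm, never from a script. Its arguments are lists of equal length, an entry for each row: "jaw": the closure in counts, from 0 (fully open) to 255 (shut); "dp": the shift along the tool's x, y, z in units of 800 mm (1.0 is 800 mm), a list of three; "rotation": the turn, a rotation vector about the tool's x, y, z in units of pi rad (1.0 is pi rad), a list of three. In form: {"jaw": [jaw, ...], "dp": [[dx, dy, dz], ...], "rotation": [[rx, ry, rz], ...]}. A call has 1 to 10 rows; each row shifts and turns the commanded pose from where the row before left it, along the tool's axes as they then stand; what a row does not reach is not made up. A row lasts 1/8 s, in which the tool goes at most 62.5 mm and 10.7 degrees, less where a joint would pass 70% of its speed; a pose out of reach is approached as far as the arm can. A call with a number of a shift or a turn outside -1 to 1 is refused whole. A call with a gripper value outside its range is refused whole. The fingers move at their own pace and stop on an object; "squeeze" is the grip in N (left out, the last holds). Time passes only in rows, so rows that do not move let the fingers close. It gives the time, the measured TCP pose, the force and the opening at its end, in the units of the state.
- bot.observe(): the state, without advancing time (a new reading comes with each control period).
- grab_frame(name): name is "side" or "top" or "wrist"; returns the picture (480x640x3 uint8, blue, green, red); there is no depth.
- calibration(name): a dict with "camera_matrix" (3x3 intrinsics, pixels), "dist" ([k1, k2, p1, p2, k3] as OpenCV has them; the pictures are not rectified), "T" (4x4, takes a point from camera to world coordinates). Camera axes: x right, y down, z forward; pixel columns grow to the right and rows downward; lengths in m; the calibration is good to about 2 mm. A picture is of the moment at which its call begins: read the wrist's pose just before it. calibration takes no time and is no camera call; for the wrist camera it gives the pose at the moment of the call.
- workorder.job_done(): hands the job in, once; it reports no verdict.
The state is a dict: "clock": time; "qpos": joint angles; "qd": joint speeds; "joint_efforts": joint torques, N m; "position": TCP position; "tool_rot": TCP orientation; "force": force on the tool from outside, world axes, zero at the start; "moment": the same for the moment, N m; "grip_width": finger opening in m.
Only numpy, scipy, OpenCV 4.12 (cv2) and the standard library are available. Lean on these libraries where they do the work, as an engineer would, in place of code of your own. Each camera call takes 0.05 s, during which the arm holds its last target. There are 200 camera calls.

## Working session

There is one attempt and no reset: what is moved stays moved. The work goes in short steps, Python scripts to look and compute and a tool call to move; the robot and the scene stay as the last step left them, time stands still between calls to the robot, and variables do not carry over. Pictures are saved under pics/ and viewed, about 8 in all and at most 12, crops included, and the job is handed in when it is done.

Besides the shell and the picture viewer there is one more tool, called after "Call:" as name(argument=value, ...) on one line, values as JSON. move_arm: Moves the arm, as the interface text tells. Shifts and turns lie within -1 to 1; 1 stands for 800 mm of shift or pi rad of turn. Its arguments: {"type":"object","properties":{"jaw":{"type":"array","items":{"type":"number"}},"dp":{"type":"array","items":{"type":"array","items":{"type":"number","minimum":-1,"maximum":1}}},"rotation":{"type":"array","items":{"type":"array","items":{"type":"number","minimum":-1,"maximum":1}}},"squeeze":{"type":"number"}},"required":["jaw","dp","rotation"]}

```bash
mkdir -p pics; python3 - <<'E'
from workcell import bot, grab_frame, calibration
import cv2,numpy as np
s=bot.observe();print(s['clock'],s['position'],s['tool_rot'],s['grip_width'])
for n in('top','side'):
    cv2.imwrite(f'pics/{n}0.png',grab_frame(n));c=calibration(n);print(n,np.round(c['T'],3).tolist(),c['camera_matrix'],c['dist'])
E
```

```text
0.0 [0.21705385 0.58573602 0.2307298 ] [-3.14045681e+00  1.05334005e-04  2.78680204e+00] 0.08557826698680915
top [[0.066, -0.977, 0.201, 0.43], [-0.998, -0.066, 0.008, 0.025], [0.006, -0.202, -0.979, 0.863], [0.0, 0.0, 0.0, 1.0]] [[609.25942034   0.         317.21721256]
 [  0.         609.25942034 245.68762369]
 [  0.           0.           1.        ]] [0.01133413 0.         0.         0.         0.        ]
side [[-0.999, -0.031, 0.025, 0.599], [-0.04, 0.748, -0.663, 0.562], [0.002, -0.663, -0.749, 0.628], [0.0, 0.0, 0.0, 1.0]] [[439.16400717   0.         313.98295718]
 [  0.         439.16400717 235.3140201 ]
 [  0.           0.           1.        ]] [0.03230071 0.         0.         0.         0.        ]
```

View pics/top0.png

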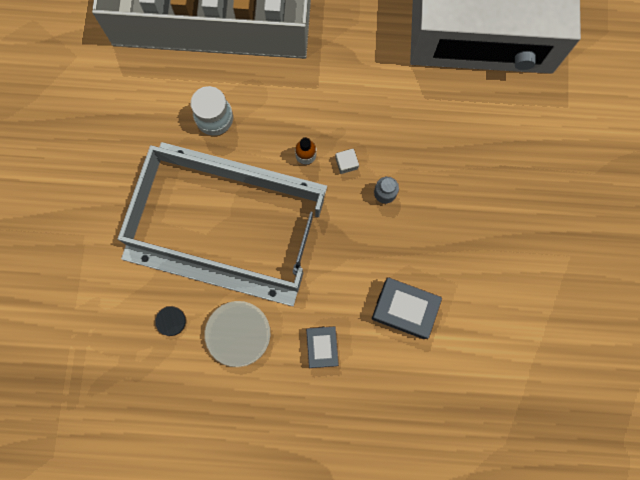

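View pics/side0.png

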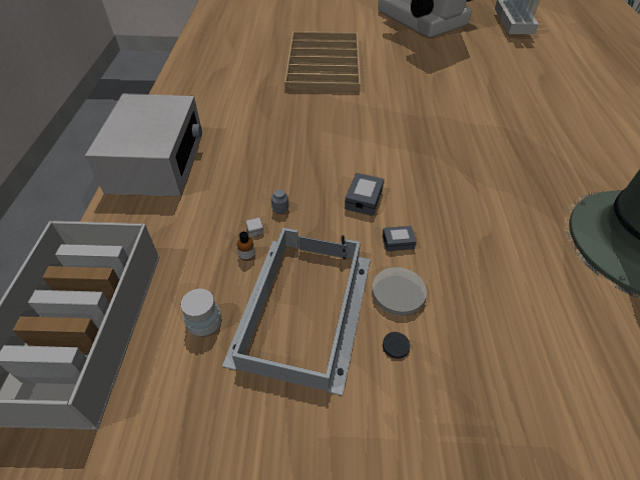

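Candidates: grey boxes with a paper patch at top pixels (407,308) and (322,347). The one at (407,308) is clearly the larger, so it fits. I'll confirm it in a crop and measure.

```bash
cat > h.py <<'E'
from workcell import bot, grab_frame, calibration
import cv2,numpy as np
def ray(n,px,z):
    c=calibration(n);T=np.array(c['T'])
    p=cv2.undistortPoints(np.array(px,float).reshape(-1,1,2),np.array(c['camera_matrix']),np.array(c['dist'])).reshape(-1,2)
    d=np.c_[p,np.ones(len(p))]@T[:3,:3].T;o=T[:3,3]
    return (o+d*((z-o[2])/d[:,2])[:,None])[:,:2]
E
python3 - <<'E'
from h import *
im=cv2.imread('pics/top0.png')
a=cv2.resize(im[270:350,290:450],None,fx=5,fy=5,interpolation=cv2.INTER_CUBIC)[:400,:800]
b=im[135:310,110:335]
b=cv2.resize(b,None,fx=3.5,fy=3.5,interpolation=cv2.INTER_CUBIC)
cv2.imwrite('pics/case.png',a);cv2.imwrite('pics/tray.png',b[:600])
# white patches
hsv=cv2.cvtColor(im,cv2.COLOR_BGR2HSV)
m=((hsv[...,1]<40)&(hsv[...,2]>170)).astype('uint8')
for c in cv2.findContours(m,cv2.RETR_EXTERNAL,cv2.CHAIN_APPROX_NONE)[0]:
    if cv2.contourArea(c)>80:
        r=cv2.minAreaRect(c);print(r,ray('top',cv2.boxPoints(r),0.034).round(4).tolist())
m=((hsv[...,1]<90)).astype('uint8')
for c in cv2.findContours(m,cv2.RETR_EXTERNAL,cv2.CHAIN_APPROX_NONE)[0]:
    if cv2.contourArea(c)>150:
        r=cv2.minAreaRect(c);print('lowsat',r)
E
```

```text
((322.0823059082031, 346.5705871582031), (22.31868553161621, 16.18296241760254), 85.60128784179688) [[0.4759, 0.0291], [0.479, 0.0074], [0.4497, 0.0033], [0.4466, 0.0248]]
((407.616455078125, 306.856201171875), (33.82489013671875, 24.110477447509766), 20.556045532226562) [[0.5147, -0.0697], [0.5464, -0.08], [0.533, -0.1238], [0.5016, -0.1132]]
((347.1880798339844, 158.7935791015625), (17.528223037719727, 18.294483184814453), 73.3007583618164) [[0.7377, 0.0141], [0.7473, -0.0106], [0.7225, -0.0191], [0.713, 0.0054]]
((222.35816955566406, 212.02142333984375), (186.88218688964844, 106.02780151367188), 15.216325759887695) [[0.5917, 0.3082], [0.7441, 0.2882], [0.6885, 0.0246], [0.5401, 0.0534]]
((207.75001525878906, 101.74999237060547), (31.819805145263672, 32.52690887451172), 45.0) [[0.8007, 0.2383], [0.8391, 0.2086], [0.8061, 0.1723], [0.7683, 0.2021]]
((500.5, 19.0), (38.0, 157.0), 90.0) [[0.99, -0.1012], [1.0059, -0.3382], [0.9428, -0.3372], [0.927, -0.1033]]
((272.5, 5.0), (10.0, 15.0), 90.0) [[0.9735, 0.1358], [0.9751, 0.1132], [0.9584, 0.1119], [0.9568, 0.1344]]
((198.8827514648437
[... 352 characters left out ...]
, 63.43495178222656)
lowsat ((237.5, 333.5), (65.0, 65.0), 90.0)
lowsat ((406.80340576171875, 308.29840087890625), (60.477325439453125, 45.53208923339844), 20.376436233520508)
lowsat ((385.8000183105469, 189.40000915527344), (23.255107879638672, 26.832813262939453), 26.56505012512207)
lowsat ((346.603759765625, 160.61318969726562), (21.290884017944336, 20.604084014892578), 74.05460357666016)
lowsat ((219.5030517578125, 221.16122436523438), (188.852294921875, 125.96524047851562), 15.300846099853516)
lowsat ((211.00001525878906, 110.50000762939453), (50.087921142578125, 38.9075813293457), 63.43495178222656)
lowsat ((495.0, 36.0), (72.0, 170.0), 90.0)
lowsat ((201.0, 29.0), (58.0, 218.0), 90.0)
```

View pics/case.png

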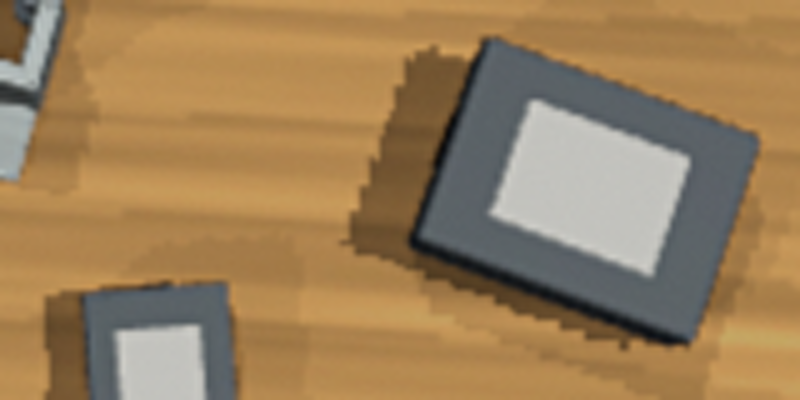

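View pics/tray.png

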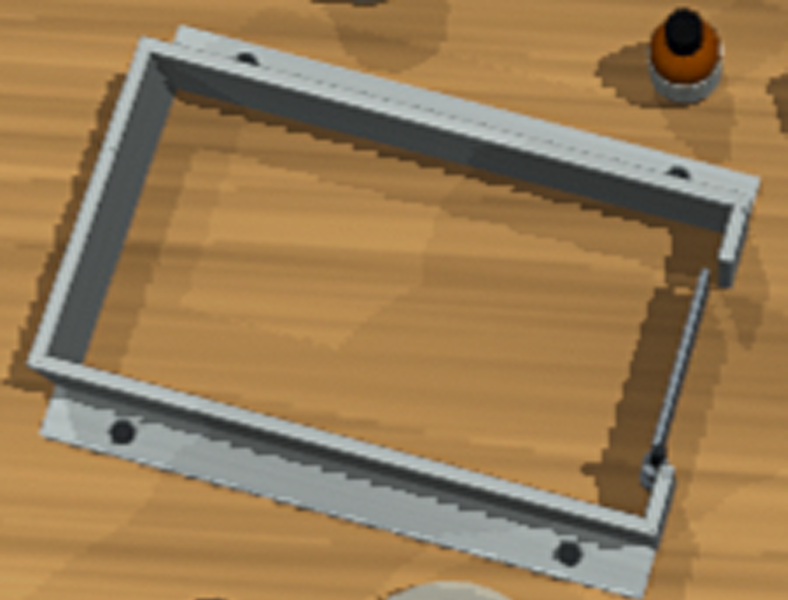

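```bash
cat >> h.py <<'E'
from scipy.spatial.transform import Rotation as R
def toolR(s): return R.from_euler('xyz',s['tool_rot']).as_matrix()
def rigid(L,W):
    lm,wm=L.mean(0),W.mean(0);U,S,Vt=np.linalg.svd((L-lm).T@(W-wm))
    A=Vt.T@np.diag([1,np.linalg.det(Vt.T@U.T)])@U.T
    return A,wm-A@lm
def plan(goal,yaw):  # goal world xyz, pointing down; print dp in tool axes, turn about tool z
    s=bot.observe();M=toolR(s);d=M.T@(np.array(goal)-s['position'])
    cur=np.arctan2(M[1,0],M[0,0]);t=-(yaw-cur)  # tool z down
    print('pos',s['position'].round(4),'rot',s['tool_rot'].round(4),'dp mm',(d*1e3).round(1),'units',(d/.8).round(4),'turn rad',t,'units',t/np.pi)
E
python3 - <<'E'
from h import *
px=np.array([[645,520],[732,205],[50,357],[153,55]])/3.5+[110,135]
W=ray('top',px,.045);L=np.array([[0,.065],[0,-.065],[.246,.065],[.246,-.065]])
A,o=rigid(L,W);print('tray o',o,'yaw',np.arctan2(A[1,0],A[0,0]),'res mm',((L@A.T+o-W)*1e3).round(1).tolist())
cp=np.array([[488,37],[760,138],[690,343],[413,240]])/5+[290,270]
C=ray('top',cp,.034);print('case sides',np.linalg.norm(C-np.roll(C,-1,0),axis=1))
Ct=(C-o)@A;print('case in tray',Ct.mean(0),Ct.round(3).tolist());e=Ct[0]-Ct[1]+Ct[3]-Ct[2];print('yaw rel',np.arctan2(e[1],e[0]))
np.savez('tray.npz',A=A,o=o)
s2=ray('top',[[322,347]],.03);print('small case',(s2-o)@A)
for n,p,z in(('dish',(237,333),.018),('objective',(386,190),.046),('filter',(170,321),.008),('oil',(306,150),.04)):print(n,(ray('top',[p],z)-o)@A)
yaw=np.arctan2(A[1,0],A[0,0])
g=lambda p:A@np.array(p)+o
print('side start',g([Ct.mean(0)[0],Ct.mean(0)[1]+.075]),'behind',g([-.25,0]))
for y in(yaw,yaw+np.pi,yaw+np.pi/2,yaw-np.pi/2):
  plan([*g([Ct.mean(0)[0],Ct.mean(0)[1]+.075]),.12],y)
E
```

```text
tray o [0.60784056 0.04470771] yaw 1.3731475303993226 res mm [[0.3, -1.8], [-0.9, -2.1], [-0.0, 2.1], [0.6, 1.8]]
case sides [0.07879354 0.05938578 0.0791653  0.05974695]
case in tray [-0.15526352  0.05579908] [[-0.119, 0.022], [-0.198, 0.03], [-0.192, 0.089], [-0.113, 0.082]]
yaw rel -0.09441298265089251
small case [[-0.05654975  0.13707193]]
dish [[0.06114418 0.14874637]]
objective [[-0.08662963 -0.09468399]]
filter [[0.15738689 0.15692375]]
oil [[ 0.037424   -0.12428395]]
side start [ 0.44909978 -0.08184869] behind [ 0.55874945 -0.20042503]
pos [0.217  0.5858 0.2308] rot [-3.1406e+00  1.0000e-04  2.7868e+00] dp mm [-449.5 -545.3  111.4] units [-0.5619 -0.6816  0.1392] turn rad 1.4136243028623152 units 0.449970590950744
pos [0.217  0.5858 0.2308] rot [-3.1406e+00  1.0000e-04  2.7868e+00] dp mm [-449.5 -545.3  111.4] units [-0.5619 -0.6816  0.1392] turn rad -1.7279683507274775 units -0.5500294090492559
pos [0.217  0.5858 0.2308] rot [-3.1406e+00  1.0000e-04  2.7868e+00] dp mm [-449.5 -545.3  111.4] units [-0.5619 -0.6816  0.1392] turn rad -0.15717202393258134 units -0.05002940904925599
pos [0.217  0.5858 0.2308] rot [-3.1406e+00  1.0000e-04  2.7868e+00] dp mm [-449.5 -545.3  111.4] units [-0.5619 -0.6816  0.1392] turn rad 2.9844206296572118 units 0.949970590950744
```

Call:
move_arm(jaw=[135,135,135,135,135,135,135,135,135], dp=[[-0.035,-0.0426,0],[-0.035,-0.0426,0],[-0.035,-0.0426,0],[-0.035,-0.0426,0],[-0.035,-0.0426,0],[-0.035,-0.0426,0],[-0.035,-0.0426,0],[-0.035,-0.0426,0],[0,0,0]], rotation=[[0,0,0],[0,0,0],[0,0,0],[0,0,0],[0,0,0],[0,0,0],[0,0,0],[0,0,0],[0,0,-0.05]])

```text
clock: 1.23
position: [0.3332, 0.2499, 0.2314]
tool_rot: [-3.141, 0.0, 2.942]
force: [0.2, 1.0, -0.0]
grip_width: 0.0398
```

```bash
cat >> h.py <<'E'
try:
    _t=np.load('tray.npz');A,o=_t['A'],_t['o'];TY=np.arctan2(A[1,0],A[0,0])
except Exception: pass
def go(tx,ty,z,dyaw):
    s=bot.observe();print('t',round(s['clock'],2),'q',s['qpos'].round(2),'F',np.round(s['force'],1),'w',s['grip_width'],'tcp in tray',((s['position'][:2]-o)@A).round(4))
    plan([*(A@np.array([tx,ty])+o),z],TY+dyaw)
E
python3 -c "
from h import *
go(-.155,.131,.12,np.pi/2)"
```

```text
t 1.23 q [-0.81  0.19  0.03  2.12 -0.01  0.84  0.59] F [ 0.2  1.  -0. ] w 0.03975798285231709 tcp in tray [0.1472 0.3096]
pos [0.3332 0.2499 0.2314] rot [-3.1409e+00  2.0000e-04  2.9424e+00] dp mm [-179.  -301.9  111.6] units [-0.2238 -0.3774  0.1395] turn rad -0.0015005006690902434 units -0.00047762419719681715
```

Call:
move_arm(jaw=[135,135,135,135,135,135,135,135,135,135], dp=[[-0.028,-0.0472,0],[-0.028,-0.0472,0],[-0.028,-0.0472,0],[-0.028,-0.0472,0],[-0.028,-0.0472,0],[-0.028,-0.0472,0],[-0.028,-0.0472,0],[-0.028,-0.0472,0],[0,0,0.07],[0,0,0.07]], rotation=[[0,0,0],[0,0,0],[0,0,0],[0,0,0],[0,0,0],[0,0,0],[0,0,0],[0,0,0],[0,0,0],[0,0,0]])

```text
clock: 2.48
position: [0.4491, -0.0793, 0.1181]
tool_rot: [3.141, 0.002, 2.943]
force: [2.8, 1.0, -0.6]
grip_width: 0.0403
```

```bash
python3 -c "
from h import *
go(-.155,.125,.012,np.pi/2)"
```

```text
t 2.48 q [-0.14  0.45  0.23  2.14 -0.19  0.57  1.61] F [ 2.8  1.  -0.6] w 0.04025478891678234 tcp in tray [-0.1527  0.1313]
pos [ 0.4491 -0.0793  0.1181] rot [3.1415e+00 1.6000e-03 2.9430e+00] dp mm [ -6.1  -2.3 106.1] units [-0.0077 -0.0028  0.1327] turn rad -0.0009572125981476276 units -0.0003046902331700619
```

Call:
move_arm(jaw=[135,135,135,135,135,135,135,135], dp=[[0,-0.0028,0.045],[0,0,0.045],[0,0,0.043],[-0.02,0,0],[-0.015,0,0],[-0.01,0,0],[-0.01,0,0],[-0.01,0,0]], rotation=[[0,0,0],[0,0,0],[0,0,0],[0,0,0],[0,0,0],[0,0,0],[0,0,0],[0,0,0]])

```text
clock: 3.48
position: [0.4997, -0.0912, 0.0131]
tool_rot: [3.142, -0.0, 2.944]
force: [-1.3, 0.3, 1.5]
grip_width: 0.0399
```

```bash
cat >> h.py <<'E'
def case(n='top',name=None):
    im=grab_frame(n)
    if name: cv2.imwrite('pics/'+name,im)
    hsv=cv2.cvtColor(im,cv2.COLOR_BGR2HSV)
    m=((hsv[...,1]<40)&(hsv[...,2]>150)).astype('uint8')
    for c in cv2.findContours(m,cv2.RETR_EXTERNAL,cv2.CHAIN_APPROX_NONE)[0]:
        if cv2.contourArea(c)>150:
            r=cv2.minAreaRect(c);B=(ray(n,cv2.boxPoints(r),.034)-o)@A
            e=[B[1]-B[0],B[2]-B[1]];e=max(e,key=np.linalg.norm)
            if abs(B.mean(0)[1])<.16 and -.3<B.mean(0)[0]<.24:print('px',np.round(r[0]),np.round(r[1]),'tray',B.mean(0).round(4),'ang',round((np.arctan2(e[1],e[0])+np.pi/2)%np.pi-np.pi/2,3))
E
python3 -c "
from h import *
case('top','p1.png');go(-.155,.038,.012,np.pi/2)"
```

```text
px [322. 347.] [23. 16.] tray [-0.0567  0.1371] ang -1.219
px [237. 334.] [65. 64.] tray [0.0589 0.1493] ang 0.264
px [175. 267.] [108.  14.] tray [0.1679 0.0856] ang -0.024
px [390. 185.] [18. 14.] tray [-0.0905 -0.1073] ang -0.16
px [347. 159.] [18. 19.] tray [-0.0222 -0.1287] ang 0.571
px [222. 212.] [188. 107.] tray [ 0.1285 -0.0079] ang -0.01
px [212. 106.] [45. 33.] tray [ 0.1876 -0.1561] ang -0.401
t 3.52 q [-0.05  0.71  0.15  2.05 -0.25  0.41  1.67] F [ 0.3 -0.7 -0.3] w 0.04023589277225023 tcp in tray [-0.1545  0.0782]
pos [ 0.5008 -0.0914  0.0132] rot [3.1415e+00 1.1000e-03 2.9440e+00] dp mm [-40.2  -0.6   1.2] units [-0.0503 -0.0007  0.0015] turn rad 9.439245364939453e-05 units 3.004605117774751e-05
```

View pics/p1.png

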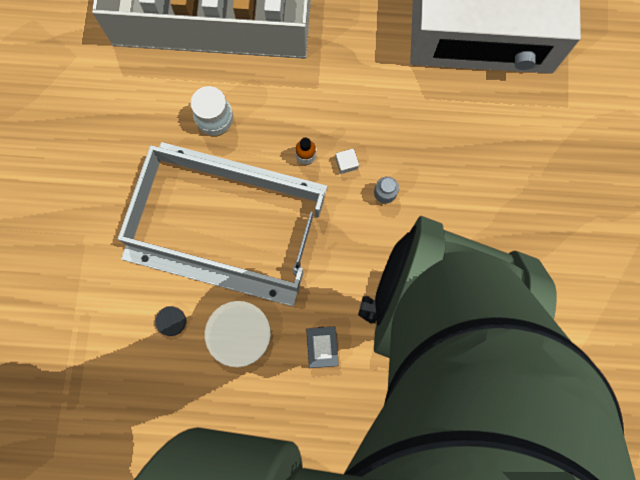

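The arm hides the case from above. I'll finish the 40 mm side push, back off, and check from the side camera.

Call:
move_arm(jaw=[135,135,135,135,135,135,135,135,135,135], dp=[[-0.008,0,0],[-0.01,0,0],[-0.01,0,0],[-0.01,0,0],[-0.008,0,0],[-0.004,0,0],[0,0,0],[0.04,0,0],[0,0,-0.06],[0,0,-0.06]], rotation=[[0,0,0],[0,0,0],[0,0,0],[0,0,0],[0,0,0],[0,0,0],[0,0,0],[0,0,0],[0,0,0],[0,0,0]])

```text
clock: 4.78
position: [0.5066, -0.0928, 0.1099]
tool_rot: [-3.141, -0.001, 2.944]
force: [0.2, -0.9, 1.0]
grip_width: 0.0402
```

```bash
python3 -c "
from h import *
case('side','p2.png');go(-.26,0,.12,0);go(-.26,0,.12,np.pi)"
```

```text
px [299. 314.] [102. 153.] tray [0.1404 0.0014] ang -0.006
px [336. 183.] [16. 16.] tray [-0.1529 -0.0016] ang 0.028
t 4.83 q [-0.11  0.53  0.24  2.   -0.2   0.63  1.63] F [ 6.1 -1.9  8.8] w 0.04035771044898759 tcp in tray [-0.1548  0.0698]
pos [ 0.509  -0.0934  0.1154] rot [3.1407 0.0057 2.9429] dp mm [ -69.9 -105.1   -4.3] units [-0.0874 -0.1314 -0.0054] turn rad 1.5697617186687625 units 0.49967067400512544
t 4.83 q [-0.11  0.53  0.24  2.   -0.2   0.63  1.63] F [ 6.1 -1.9  8.8] w 0.04035771044898759 tcp in tray [-0.1548  0.0698]
pos [ 0.509  -0.0934  0.1154] rot [3.1407 0.0057 2.9429] dp mm [ -69.9 -105.1   -4.3] units [-0.0874 -0.1314 -0.0054] turn rad -1.5718309349210302 units -0.5003293259948745
```

View pics/p2.png

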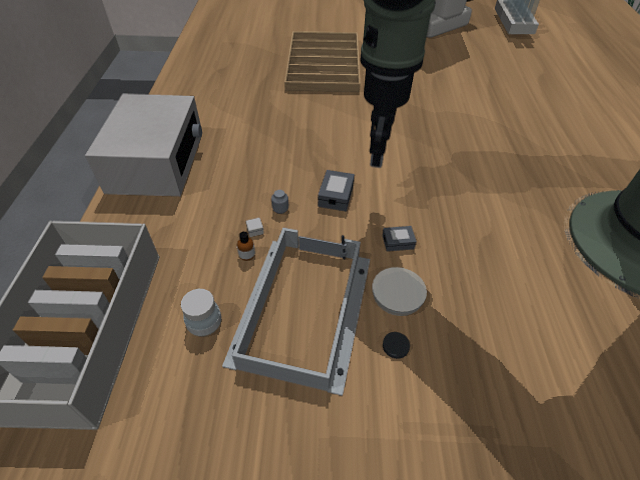

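Call:
move_arm(jaw=[135,135,135,135,135,135,135,135,135,135], dp=[[-0.029,-0.044,0],[-0.029,-0.044,0],[-0.029,-0.044,0],[0,0,0],[0,0,0],[0,0,0],[0,0,0],[0,0,0],[0,0,0],[0,0,0]], rotation=[[0,0,0],[0,0,0],[0,0,0],[0,0,0.055],[0,0,0.055],[0,0,0.055],[0,0,0.055],[0,0,0.055],[0,0,0.055],[0,0,0.055]])

```text
clock: 6.08
position: [0.5546, -0.2099, 0.1089]
tool_rot: [3.141, -0.0, 1.729]
force: [1.8, 0.6, 0.1]
grip_width: 0.0402
```

Call:
move_arm(jaw=[135,135,135,135], dp=[[0,0,0],[0,0,0],[0,0,0],[0,0,0]], rotation=[[0,0,0.055],[0,0,0.055],[0,0,0.005],[0,0,0]])

```text
clock: 6.58
position: [0.5547, -0.21, 0.1089]
tool_rot: [-3.142, 0.0, 1.377]
force: [-0.1, -0.1, 0.2]
grip_width: 0.0399
```

```bash
python3 -c "
from h import *
case('top');go(-.25,0,.012,0)"
```

```text
px [322. 347.] [23. 18.] tray [-0.0564  0.1373] ang -1.239
px [237. 333.] [64. 64.] tray [0.0591 0.1487] ang 0.264
px [415. 266.] [33. 24.] tray [-0.1524 -0.0034] ang 0.014
px [177. 268.] [113.  14.] tray [0.1642 0.0855] ang -0.018
px [347. 159.] [18. 19.] tray [-0.0222 -0.1287] ang 0.571
px [222. 212.] [188. 107.] tray [ 0.1285 -0.008 ] ang -0.011
px [212. 106.] [45. 33.] tray [ 0.1877 -0.1565] ang -0.369
t 6.62 q [-0.17  0.73  0.65  1.81 -0.6   0.8   0.6 ] F [ 0.3  0.4 -0.7] w 0.040431855341378206 tcp in tray [-0.2602  0.0021]
pos [ 0.5547 -0.21    0.1089] rot [ 3.1415e+00 -1.0000e-04  1.3762e+00] dp mm [10.2  2.1 96.9] units [0.0128 0.0027 0.1212] turn rad 0.0030727621356885226 units 0.0009780905656808752
```

Call:
move_arm(jaw=[183,183,183,183,183,183,183,183,183,183], dp=[[0,0.006,0.04],[0,0,0.04],[0,0,0.041],[0.04,0,0],[0.02,0,0],[0.015,0,0],[0.02,0,0],[0.025,0,0],[0.025,0,0],[0.025,0,0]], rotation=[[0,0,0],[0,0,0],[0,0,0.001],[0,0,0],[0,0,0],[0,0,0],[0,0,0],[0,0,0],[0,0,0],[0,0,0]])

```text
clock: 7.88
position: [0.5869, -0.0762, 0.0121]
tool_rot: [3.142, -0.0, 1.37]
force: [0.3, -1.2, 1.3]
grip_width: 0.0241
```

```bash
python3 -c "
from h import *
case('top');case('side','p3.png');go(.124,-.003,.012,0)"
```

```text
px [140. 258.] [35. 15.] tray [0.2183 0.0851] ang -0.077
px [347. 159.] [18. 19.] tray [-0.0221 -0.1283] ang 0.558
px [222. 212.] [189. 106.] tray [ 0.1285 -0.0076] ang -0.002
px [211. 108.] [45. 38.] tray [ 0.1886 -0.1522] ang -1.051
px [340. 372.] [11. 42.] tray [0.2353 0.0847] ang 0.017
px [290. 305.] [105. 149.] tray [ 0.1279 -0.0169] ang 0.159
t 7.97 q [-0.34  0.87  0.55  1.84 -0.73  0.64  0.46] F [-0.8  0.8 -0.6] w 0.024127463920155315 tcp in tray [-0.1208 -0.0031]
pos [ 0.5871 -0.0743  0.0118] rot [-3.1411e+00 -1.3000e-03  1.3733e+00] dp mm [ 2.448e+02 -0.000e+00  1.000e-01] units [ 3.06e-01 -0.00e+00  2.00e-04] turn rad 0.00019440218637600815 units 6.188013781922722e-05
```

View pics/p3.png

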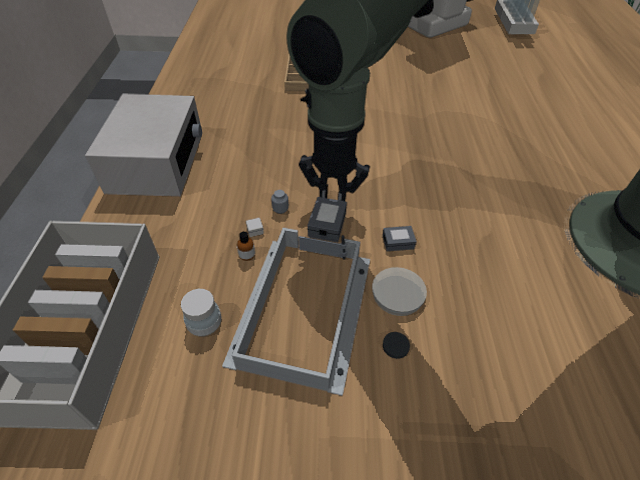

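Call:
move_arm(jaw=[183,183,183,183,183,183,183,183,183,183], dp=[[0.01,0,0],[0.015,0,0],[0.018,0,0],[0.018,0,0],[0.018,0,0],[0.018,0,0],[0.018,0,0],[0.018,0,0],[0.018,0,0],[0.01,0,0]], rotation=[[0,0,0],[0,0,0],[0,0,0],[0,0,0],[0,0,0],[0,0,0],[0,0,0],[0,0,0],[0,0,0],[0,0,0]])

```text
clock: 9.22
position: [0.6124, 0.0496, 0.012]
tool_rot: [-3.142, -0.0, 1.371]
force: [0.2, -0.6, 0.6]
grip_width: 0.0239
```

```bash
python3 -c "
from h import *
case('side','p4.png');go(.124,-.003,.012,0)
im=cv2.imread('pics/p4.png')[170:400,200:450];cv2.imwrite('pics/p4c.png',cv2.resize(im,None,fx=2.6,fy=2.6))"
```

```text
px [401. 280.] [54. 25.] tray [0.0559 0.1503] ang -1.551
px [359. 289.] [10. 63.] tray [0.0872 0.0859] ang 0.03
px [256. 298.] [140.  69.] tray [ 0.1298 -0.0756] ang 0.272
t 9.28 q [-0.55  0.9   0.58  1.78 -0.74  0.69  0.25] F [-0.8  2.4  0.3] w 0.024069854032946366 tcp in tray [ 0.0066 -0.0035]
pos [0.6125 0.0505 0.012 ] rot [-3.1415e+00 -6.0000e-04  1.3713e+00] dp mm [117.4  -0.7   0. ] units [ 1.468e-01 -9.000e-04  1.000e-04] turn rad -0.001874967483260992 units -0.0005968206861951148
```

View pics/p4c.png

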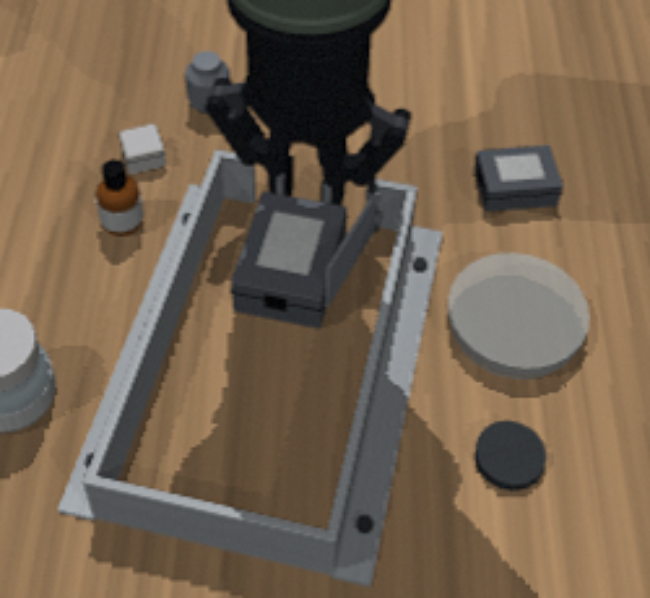

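The case is square in the doorway with the flap open. On to the last 116 mm.

Call:
move_arm(jaw=[183,183,183,183,183,183,183,183,183,183], dp=[[0.01,0,0],[0.015,0,0],[0.018,0,0],[0.018,0,0],[0.018,0,0],[0.018,0,0],[0.018,0,0],[0.015,0,0],[0.01,0,0],[0.006,0,0]], rotation=[[0,0,0],[0,0,0],[0,0,0],[0,0,0],[0,0,0],[0,0,0],[0,0,0],[0,0,0],[0,0,0],[0,0,0]])

```text
clock: 10.52
position: [0.6355, 0.1634, 0.012]
tool_rot: [-3.141, 0.0, 1.37]
force: [0.6, -1.1, 0.7]
grip_width: 0.0241
```

```bash
python3 -c "
from h import *
case('side','p5.png');go(-.06,-.003,.012,0)
im=cv2.imread('pics/p5.png')[170:400,200:450];cv2.imwrite('pics/p5c.png',cv2.resize(im,None,fx=2.6,fy=2.6))"
```

```text
px [257. 325.] [ 35. 101.] tray [ 0.1849 -0.0545] ang 0.004
px [401. 280.] [54. 25.] tray [0.056  0.1503] ang -1.556
px [352. 322.] [ 11. 130.] tray [0.1396 0.0855] ang 0.011
px [346. 295.] [ 15. 111.] tray [0.0952 0.0671] ang 0.101
t 10.57 q [-0.72  0.96  0.61  1.66 -0.75  0.77  0.05] F [-0.1  0.1  0.4] w 0.024317737677445436 tcp in tray [ 0.1223 -0.0038]
pos [0.6356 0.1639 0.012 ] rot [-3.1414e+00 -3.0000e-04  1.3704e+00] dp mm [-1.823e+02 -3.000e-01 -1.000e-01] units [-2.279e-01 -4.000e-04 -1.000e-04] turn rad -0.0027652893298983905 units -0.0008802189318652075
```

View pics/p5c.png

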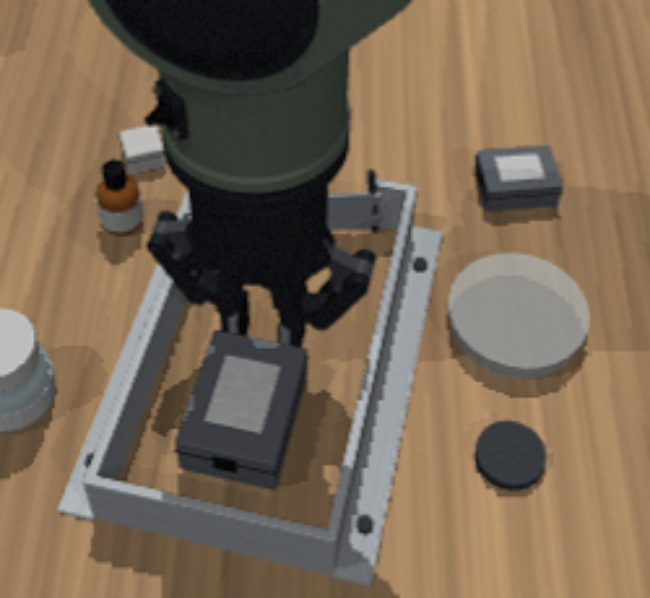

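The flap has already shut behind the fingers, so drawing back through the doorway would hit it. I'll ease off the case and lift straight out of the open top.

Call:
move_arm(jaw=[183,183,183,183,183,183,183,183,183,183], dp=[[-0.012,0,0],[0,0,-0.03],[0,0,-0.06],[0,0,-0.06],[0,0,-0.06],[-0.06,0,0],[-0.06,0,0],[-0.06,0,0],[-0.06,0,0],[-0.06,0,0]], rotation=[[0,0,0],[0,0,0],[0,0,0],[0,0,0],[0,0,0],[0,0,0],[0,0,0],[0,0,0],[0,0,0],[0,0,0]])

```text
clock: 11.82
position: [0.5852, -0.0836, 0.1818]
tool_rot: [3.14, -0.001, 1.369]
force: [-0.1, 0.2, -0.1]
grip_width: 0.0239
```

Call:
move_arm(jaw=[183,183,183,183,183,183], dp=[[-0.03,0,0],[0,0,0],[0,0,0],[0,0,0],[0,0,0],[0,0,0]], rotation=[[0,0,0],[0,0,0],[0,0,0],[0,0,0],[0,0,0],[0,0,0]])

```text
clock: 12.58
position: [0.581, -0.1048, 0.1801]
tool_rot: [-3.141, 0.0, 1.37]
force: [0.1, -0.1, -0.3]
grip_width: 0.024
```

```bash
python3 -c "
from h import *
case('top','p6.png');go(-.2,0,.2,0)
im=cv2.imread('pics/p6.png')[80:370,90:430];cv2.imwrite('pics/p6c.png',cv2.resize(im,None,fx=2,fy=2))"
```

```text
px [226. 321.] [30. 64.] tray [0.0775 0.1367] ang 0.953
px [246. 282.] [65.  6.] tray [0.0673 0.0789] ang 0.003
px [133. 256.] [21. 14.] tray [0.2281 0.0849] ang -0.115
px [191. 206.] [55. 40.] tray [ 0.1727 -0.0041] ang -0.003
px [347. 159.] [18. 20.] tray [-0.022  -0.1282] ang 0.558
px [222. 212.] [189. 106.] tray [ 0.1284 -0.0077] ang -0.005
px [211. 108.] [45. 38.] tray [ 0.1886 -0.1522] ang -1.051
t 12.62 q [-0.43  0.66  0.77  1.77 -0.55  0.94  0.38] F [0.6 0.3 0.4] w 0.024241087439778212 tcp in tray [-0.152  -0.0031]
pos [ 0.581  -0.1049  0.1801] rot [-3.1415e+00  1.0000e-04  1.3703e+00] dp mm [-48.1  -2.9 -19.9] units [-0.0601 -0.0037 -0.0249] turn rad -0.002869048428582932 units -0.0009132464787580167
```

View pics/p6c.png

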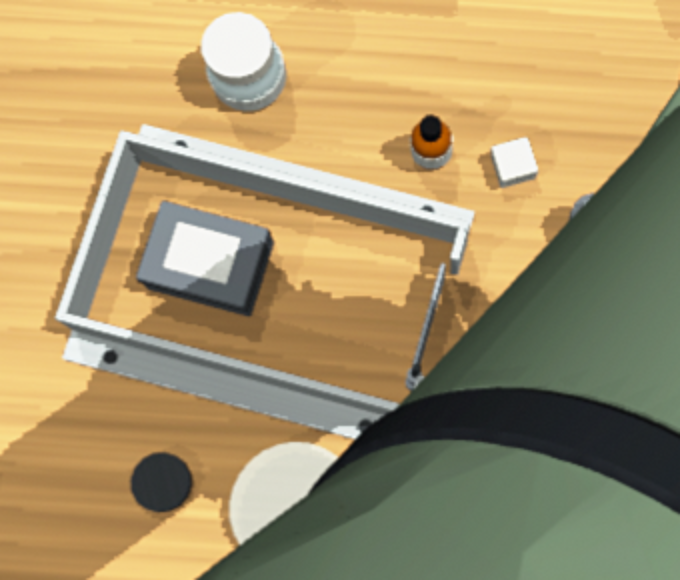

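The case is at tray (0.173, -0.004) and lies straight. The flap is shut, at the same line as at the start. The neighbouring things in view have not moved and the arm is clear.

```bash
python3 -c "
from workcell import workorder
print(workorder.job_done())"
```

```text
the job is handed in; nothing more can be done
None
```

I pushed the larger grey case sideways to line it up with the doorway, then straight in through the flap with both fingertips, and handed the job in at about 12.6 s. No verdict was reported.

- **Case:** my last top picture put it at about x 0.173, y -0.004 m in the tray frame. It was straight to within 0.01 rad and looked flat on the bench.
- **Flap:** it looked fully shut, on the same line as at the start. I judged this by eye and did not measure its angle.
- **Withdrawal:** the flap had already closed behind the fingers by the end of the push. So I lifted them out through the open top rather than drawing them back through the doorway.
- **Other things:** none had visibly moved. In the last picture the arm hid part of the dish and most of the objective. The dish was still in place in a side view at the end of the push; the objective was last clearly seen with the case in the doorway.
- **Forces:** the readings I took between moves stayed around 2 N during the pushing; the highest was about 11 N while lifting clear after the side push. At the end the tool was 0.18 m above the bench, with no reading above 1 N.
- **Disagreement:** the tray's inside length measured about 4 mm short of the stated 246 mm, which is small against the room left around the case.

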